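# Unbar the sliding-cover bin, stow the tins and bar it again

## Task

The sliding cover of the grey steel bin is blocked: a wooden dowel lies as a bar in the groove of its runway and the pump can stands on the runway. First clear both away with the cover still shut - stand the can in the orange drip pan, keeping it upright all the while, and lay the dowel aside on the bare shelf - then slide the cover fully open to its stop and put every small oblong tin inside the bin. Finally slide the cover fully shut, lay the dowel back down in its groove so that it bars the cover again, and leave all the other things on the shelf where they are.

Things in the scene. Friction and masses are not known exactly. Their poses are not given: they have to be found in the camera images.
- locker: fixed grey steel bin with runway, 140 mm (its x) x 500 mm (its y) x 58 mm high; origin at the middle of its underside, z up. The +y half is the open-topped bin (inside 130 x 240 mm, walls 5 mm thick, their rims 58 mm above the shelf). The -y half is the runway, a flat deck 58 mm high onto which the cover slides when it opens; a groove 40 mm wide, 200 mm long and 5 mm deep runs along y in the deck
- bin_floor (a point): centre of the bin's inner floor, 5 mm above the shelf; axes as locker. Rim 53 mm above this point
- groove (a point): centre of the groove's floor, at x = -35, y = -120, z = 53 mm in locker; axes as locker. The deck is 5 mm above this point
- cover (a joint): slide of the flat aluminium cover (140 x 250 x 4 mm, top face 64 mm above the shelf): 0 = fully shut over the bin, 0.24 m = fully open at its stop on the runway; it opens towards the locker's -y. It slides with about 2 N of friction and stays where it is left
- cover_grip (a point): middle of the cover's dark bar handle, a round bar 14 mm thick and 92 mm long along the locker's x, 42 mm above the cover's top face on two posts (80 mm apart); it stands 50 mm behind the cover's leading (-y) edge and moves with the cover
- dowel: wooden dowel, 26 mm thick round shaft with a square black rubber piece 30 x 30 x 18 mm on each end, 180 mm long in all, along its own y; origin at the middle of its underside (the shaft's axis is 15 mm above it). 0.12 kg. It lies in the groove at the start and does not roll
- can: dented aluminium plunger pump can: round body 56 mm across and 85 mm high, above it a narrow neck and a dished plunger 44 mm across, 110 mm high in all; origin at the centre of its underside, z up along its axis. About 0.35 kg
- pan: orange plastic drip pan, an open square tray 130 x 130 x 30 mm, walls and floor 4 mm thick; origin at the centre of its underside; loose, 0.4 kg
- tin0: a small closed oblong steel tin, 60 mm long (its x) x 42 mm wide (y) x 36 mm high (z); origin at the centre of its underside. There are two to four such tins; None from the very start means that this one is absent
- tin1: a small closed oblong steel tin, 60 mm long (its x) x 42 mm wide (y) x 36 mm high (z); origin at the centre of its underside. There are two to four such tins; None from the very start means that this one is absent
- tin2: a small closed oblong steel tin, 60 mm long (its x) x 42 mm wide (y) x 36 mm high (z); origin at the centre of its underside. There are two to four such tins; None from the very start means that this one is absent
- tin3: a small closed oblong steel tin, 60 mm long (its x) x 42 mm wide (y) x 36 mm high (z); origin at the centre of its underside. There are two to four such tins; None from the very start means that this one is absent
- jar: green glass jar with a clamp lid, 68 mm across, 110 mm high; origin under its centre. Leave alone
- tape: roll of paper tape lying flat, 100 mm across, 40 mm high; origin under its centre. Leave alone
- screwdriver: screwdriver, 200 mm long along its x. Leave alone
- brush: flat brush, 160 mm long along its x. Leave alone
- polish: flat round brass-coloured polish tin, 84 mm across, 30 mm high; not one of the oblong tins. Leave alone

How it is judged:
By the outcome, as a careful person would: the job done as asked, in the order asked, and still so for the second after the job is handed in, with the robot touching nothing.
Of tin0, tin1, tin2, tin3 only 2 to 4 are there at a start; the rules pass over those that are not, and their reading is None.
At some moment in a run one of tin0, tin1, tin2, tin3 may be knocked a few centimetres aside while the robot is not near it.
It also fails if it takes over 210 s, if anything falls off the work surface, if the arm or the gripper's body presses on something with over 40 N, if the wrist force passes 120 N, or if a joint passes its speed limit or range.

## Robot

A 7-joint arm with a two-finger parallel gripper is mounted at the origin on the work surface. World frame = base frame: x ahead of the robot, y to its left, z up, the work surface at z = 0. Lengths are in m, angles in rad, forces in N, time in s.
With the tool pointing down it reaches from about 0.4 to 0.75 m from the base axis. Payload 19.5 kg.
Tool frame: the origin (TCP) lies between the finger pads; the fingertips stand 14 mm ahead of it and the grasp point (between the pads) lies 5 mm behind it; z points along the fingers, y is the line along which they close (so a half turn about z gives the same grasp; the last joint's range is limited). The gripper opens to 85 mm and grips with 20 to 120 N. Pads are 22 mm wide; open, the fingers measure 114 mm over their backs; the gripper's body (76 mm by 85 mm) begins 54 mm behind the grasp point. The pads swing forward as they close: fully open they stand 13 mm farther back than shut.
Start: joints at [-1.337, 0.707, -0.028, 1.485, 0.022, 0.951, -0.075], TCP at [0.157, 0.553, 0.245] pointing down, gripper open.
Joint ranges: [-2.71, 2.71], [-0.32, 2.16], [-1.57, 1.52], [0, 2.45], [-1.46, 4.6], [0, 2.02], [-2.83, 2.83]. Speed limits (rad/s): [1.89, 1.89, 2.57, 2.57, 3.01, 3.01, 3.01].

## Interface

Orientations are given as a unit quaternion [w, x, y, z].
In Python, from plant import robot, viewer gives the robot as it stands. Calls block until the motion is done:
- robot.reach(position, orientation): joint-space move of the TCP to a pose.
- robot.move_linear(position, ori=None, feed=0.15, f_stop=None): straight line of the TCP; ori=None keeps the orientation; feed is the mean speed in m/s. With f_stop (N) it stops when the force on the tool has changed by that much, and returns True; else False.
- robot.move_joints(angles): joint-space move.
- robot.set_gripper(opening): finger opening in m; the grip force is fixed at half the most; returns when the fingers have stopped.
- robot.dwell(seconds).
- robot.inverse_kinematics(position, orientation): joint angles nearest the present ones, or None.
- viewer.read_camera(name): name is "scene" or "top"; returns a dict with "img" (400x640x3 uint8, red, green, blue), "z_map" (400x640 float32, m along the optical axis (not along the pixel's ray), 0 where there is no reading), "camera_matrix" (3x3 intrinsics, pixels), "view" (4x4, takes a point from world to camera coordinates). Camera axes: x right, y down, z forward; pixel columns grow to the right and rows downward; lengths in m; the calibration is good to about 2 mm. A picture is of the moment at which its call begins.
A pose or a line that the arm cannot do raises robot.IKError and nothing moves.
- robot.finish_job(): hands the job in; it is judged then, once.
Readings, each from a call of its own:
- robot.current_time(): time.
- robot.current_joint_pos(): joint angles.
- robot.current_qvel(): joint speeds.
- robot.current_joint_efforts(): joint torques, N m.
- robot.current_tcp_pos(): TCP position.
- robot.current_eef_rot(): TCP orientation.
- robot.current_contact_force(): force on the tool from outside, world axes, zero at the start.
- robot.current_moment(): the same for the moment, N m.
- robot.current_finger_gap(): finger opening in m.
- robot.current_grasp_force(): force on a finger pad.
Only numpy, scipy, OpenCV 4.12 (cv2) and the standard library are available. Lean on these libraries where they do the work, as an engineer would, in place of code of your own. Each camera call takes 0.05 s, during which the arm holds its last target. There are 200 camera calls.

## Working session

There is one attempt and no reset: what is moved stays moved. The work goes in short steps, each a Python script; the robot and the scene stay as the last script left them, time stands still between calls to the robot, and variables do not carry over. Pictures are saved under pics/ and viewed, at most 14 in all, crops included, and the job is handed in when it is done.

```bash
ls; mkdir -p pics; python3 - <<'E'
from plant import robot, viewer
import cv2,numpy as np
for n in ("scene","top"):
    c=viewer.read_camera(n); cv2.imwrite(f"pics/{n}0.png",c["img"][:,:,::-1]); np.savez(f"/tmp/{n}0.npz",**c)
    print(n,c["camera_matrix"].round(1).tolist(),np.linalg.inv(c["view"]).round(3).tolist(), (c["z_map"]==0).mean())
print(robot.current_eef_rot(),robot.current_time())
E
```

```text
pics
scene [[493.8, 0.0, 318.9], [0.0, 493.8, 197.1], [0.0, 0.0, 1.0]] [[-0.854, 0.37, -0.366, 1.033], [0.521, 0.587, -0.62, 0.901], [-0.014, -0.72, -0.694, 1.064], [0.0, 0.0, 0.0, 1.0]] 0.00400390625
top [[443.5, 0.0, 320.3], [0.0, 443.5, 204.6], [0.0, 0.0, 1.0]] [[-0.023, -0.984, 0.179, 0.265], [-1.0, 0.02, -0.018, 0.016], [0.015, -0.18, -0.984, 1.442], [0.0, 0.0, 0.0, 1.0]] 0.00406640625
[-5.04670386e-05  1.37462206e-01  9.90506903e-01 -4.63808620e-04] 0.1
```

View pics/scene0.png

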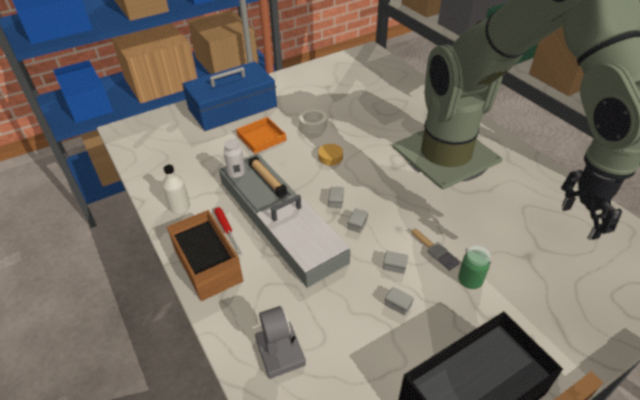

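View pics/top0.png

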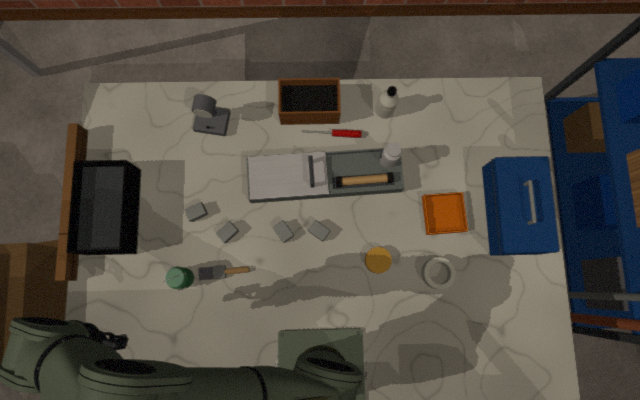

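The scene view shows the cover shut, with the handle at (285,208), dowel at (268,176) and can at (233,157). The pan is at (262,135), and four tins are at (336,197), (357,220), (396,262) and (399,300). The top view has the same four tins at (319,230), (285,231), (228,232) and (197,212), the pan at (445,213), the can at (391,155) and the dowel at (362,180). Next I measure positions.

```bash
cat > h.py <<'E'
import numpy as np, cv2
from plant import robot, viewer
def cloud(c):
    K=c["camera_matrix"]; z=c["z_map"].astype(float); v,u=np.indices(z.shape)
    p=np.stack([(u-K[0,2])/K[0,0]*z,(v-K[1,2])/K[1,1]*z,z,np.ones_like(z)],-1)
    P=(p@np.linalg.inv(c["view"]).T)[...,:3]; P[z==0]=np.nan; return P
def project(c,X):
    q=c["view"]@np.append(X,1); q=c["camera_matrix"]@q[:3]; return q[:2]/q[2]
def blobs(P,mask,amin=25):
    n,l,s,_=cv2.connectedComponentsWithStats(mask.astype(np.uint8),connectivity=4)
    return [P[l==i] for i in range(1,n) if s[i,4]>=amin]
def rect(pts):
    (c,(w,h),a)=cv2.minAreaRect((pts[:,:2]*1000).astype(np.float32))
    if w<h: w,h,a=h,w,a+90
    return np.array(c)/1000,w,h,(a+90)%180-90     # centre, long, short, angle of the long side (deg)
def box(P,x0,x1,y0,y1): return (P[...,0]>x0)&(P[...,0]<x1)&(P[...,1]>y0)&(P[...,1]<y1)
def top(): return viewer.read_camera("top")
def scene(): return viewer.read_camera("scene")
E
python3 - <<'E'
from h import *
for n in ("top","scene"):
    c=dict(np.load(f"/tmp/{n}0.npz")); P=cloud(c); Z=P[...,2]; hsv=cv2.cvtColor(c["img"],cv2.COLOR_RGB2HSV)
    b=box(P,.25,.8,-.5,.5)
    print(n,"table",np.nanmedian(Z[box(P,.3,.4,-.1,.0)]),np.nanstd(Z[box(P,.3,.4,-.1,.0)]))
    def show(t,m,amin=25):
        for q in blobs(P,m,amin):
            r=rect(q); print(t,len(q),r[0].round(4),*np.round(r[1:],1),"z",np.percentile(q[:,2],[5,50,95]).round(4))
    show("tins",b&(Z>.029)&(Z<.042)&(hsv[...,1]<70))
    show("deck",b&(Z>.0545)&(Z<.061),200)
    show("cover",b&(Z>.061)&(Z<.068),200)
    show("grip",b&(Z>.085)&(Z<.12))
    show("high",b&(Z>.095)&(Z<.13))
    show("dowel",b&(Z>.07)&(Z<.09)&(hsv[...,1]>60))
    H=hsv[...,0]
    show("pan",b&(Z>.0)&(Z<.05)&(hsv[...,1]>180)&(H>4)&(H<18))
    show("polish",b&(Z>.02)&(Z<.05)&(hsv[...,1]>120)&(H>=15)&(H<30))
    show("any",b&(Z>.02),40)
E
```

```text
top table -0.0002744987634684115 0.002912776900214529
tins 40 [0.7916 0.379 ] 57.0 16.9 -88.7 z [0.0298 0.0317 0.0352]
tins 65 [0.786  0.3242] 45.2 25.5 78.5 z [0.0294 0.0316 0.0353]
tins 235 [0.5092 0.3918] 61.0 42.6 -62.6 z [0.0311 0.0356 0.0396]
tins 237 [ 0.4395 -0.0041] 59.4 42.6 53.6 z [0.0309 0.0356 0.0405]
tins 244 [0.4409 0.2905] 58.1 42.6 -45.9 z [0.0309 0.0353 0.0398]
tins 233 [0.4395 0.1113] 60.1 41.7 35.4 z [0.0303 0.0356 0.0397]
tins 45 [ 0.3357 -0.3653] 37.4 14.7 -73.6 z [0.0341 0.0385 0.041 ]
tins 135 [ 0.3044 -0.4101] 87.7 34.4 10.1 z [0.033  0.038  0.0414]
tins 121 [ 0.2859 -0.3482] 82.8 35.6 28.8 z [0.0327 0.0385 0.0416]
tins 28 [ 0.2577 -0.3951] 22.1 12.3 88.6 z [0.0339 0.0389 0.0412]
deck 1196 [ 0.629  -0.1508] 251.1 141.4 -86.8 z [0.0549 0.0577 0.0605]
cover 2326 [0.615  0.0923] 256.7 140.9 -86.8 z [0.0614 0.0641 0.0673]
grip 66 [ 0.6498 -0.2197] 55.7 21.0 50.5 z [0.0874 0.1045 0.1183]
grip 137 [0.6191 0.0174] 92.8 13.6 3.3 z [0.1042 0.1108 0.1158]
grip 349 [0.2988 0.43  ] 61.7 58.2 -30.1 z [0.0871 0.1044 0.1095]
high 59 [ 0.6499 -0.2191] 54.9 20.7 49.5 z [0.097
[... 2767 characters left out ...]
] 141.8 135.1 -87.5 z [0.0209 0.0272 0.0341]
any 7524 [ 0.6229 -0.0271] 507.6 143.5 -86.9 z [0.034  0.0632 0.1164]
any 360 [ 0.3421 -0.1889] 87.6 80.3 58.4 z [0.0247 0.0307 0.0346]
any 239 [ 0.4415 -0.0012] 66.5 42.2 52.6 z [0.0237 0.036  0.0404]
any 175 [ 0.7704 -0.1007] 106.2 23.4 86.5 z [0.0204 0.0241 0.0289]
any 279 [0.4407 0.1124] 65.3 43.9 33.3 z [0.0242 0.0356 0.0404]
any 54 [0.3123 0.321 ] 45.9 19.5 45.3 z [0.0203 0.0215 0.0241]
any 970 [0.304  0.4335] 64.7 62.6 -22.7 z [0.0284 0.0865 0.108 ]
any 355 [0.4428 0.2924] 60.0 47.2 -46.6 z [0.0235 0.0355 0.0395]
any 432 [0.5108 0.3938] 61.5 46.0 -67.3 z [0.0229 0.0355 0.0392]
any 269 [0.7899 0.3572] 110.4 23.1 80.5 z [0.026  0.0301 0.0415]
```

```bash
python3 - <<'E'
from h import *
from scipy.optimize import least_squares
A=[]
for n in ("top","scene"):
    c=dict(np.load(f"/tmp/{n}0.npz")); P=cloud(c); Z=P[...,2]
    b=box(P,.60,.74,-.30,-.15)
    for lo,hi in((.07,.085),(.085,.1),(.1,.115),(.115,.13),(.13,.14),(.14,.15),(.15,.16),(.16,.175),(.175,.3)):
        q=P[b&(Z>lo)&(Z<hi)]
        if len(q)>3:
            print(n,lo,hi,len(q),q.min(0).round(3),q.max(0).round(3),end=" ")
            f=least_squares(lambda p:np.hypot(q[:,0]-p[0],q[:,1]-p[1])-p[2],[.66,-.21,.028],loss="soft_l1",f_scale=.002).x; print(f.round(4))
    u,v=project(c,[.655,-.215,.12]).astype(int)
    k=c["img"][v-30:v+30,u-40:u+40,::-1]; A.append(cv2.resize(k,None,fx=6,fy=6,interpolation=cv2.INTER_CUBIC)); print(u,v)
cv2.imwrite("pics/can.png",np.vstack(A)[:720][:, :480] if 0 else cv2.resize(np.hstack(A),(800,300)))
from scipy.spatial.transform import Rotation as R
for p,f in(((.655,-.215,.128),a) for a in range(0,180,30)):
    f=np.radians(f);q=R.from_matrix(np.array([[-np.sin(f),np.cos(f),0],[np.cos(f),np.sin(f),0],[0,0,-1]])).as_quat()[[3,0,1,2]]
    for p in((.655,-.215,.128),(.488,-.414,.075),(.594,-.149,.074)):
        j=robot.inverse_kinematics(p,q); print(np.degrees(f).round(),p,None if j is None else np.round(j,2))
E
```

```text
top 0.07 0.085 97 [ 0.6   -0.255  0.07 ] [ 0.66  -0.15   0.085] [ 0.6281 -0.2001  0.0311]
top 0.085 0.1 33 [ 0.6   -0.248  0.085] [ 0.671 -0.202  0.1  ] [ 0.6636 -0.2317  0.0285]
top 0.1 0.115 28 [ 0.635 -0.255  0.1  ] [ 0.675 -0.202  0.114] [ 0.6647 -0.2314  0.0287]
top 0.115 0.13 26 [ 0.636 -0.247  0.115] [ 0.669 -0.203  0.13 ] [ 0.6634 -0.2313  0.0276]
top 0.13 0.14 38 [ 0.635 -0.259  0.13 ] [ 0.688 -0.204  0.14 ] [ 0.6641 -0.2318  0.0274]
top 0.14 0.15 76 [ 0.638 -0.259  0.14 ] [ 0.686 -0.205  0.149] [ 0.6656 -0.233   0.0248]
top 0.15 0.16 6 [ 0.643 -0.24   0.15 ] [ 0.668 -0.208  0.159] [ 0.6572 -0.2237  0.0155]
top 0.16 0.175 161 [ 0.642 -0.252  0.16 ] [ 0.685 -0.211  0.174] [ 0.663  -0.2309  0.0155]
385 156
scene 0.07 0.085 159 [ 0.6   -0.241  0.07 ] [ 0.693 -0.152  0.085] [ 0.6414 -0.1893  0.0413]
scene 0.085 0.1 74 [ 0.6   -0.236  0.085] [ 0.691 -0.199  0.1  ] [ 0.6536 -0.2495  0.0466]
scene 0.1 0.115 77 [ 0.642 -0.237  0.1  ] [ 0.693 -0.198  0.115] [ 0.6644 -0.2295  0.0264]
scene 0.115 0.13 65 [ 0.637 -0.233  0.115] [ 0.691 -0.201  0.129] [ 0.6638 -0.231   0.027 ]
scene 0.13
[... 966 characters left out ...]
4) [ 0.32  1.   -0.28  1.49  0.37  0.7   0.93]
90.0 (0.655, -0.215, 0.128) [ 0.43  1.05 -0.42  1.12  0.42  1.06  1.57]
90.0 (0.488, -0.414, 0.075) [ 0.94  1.09 -0.66  1.37  0.74  0.93  1.66]
90.0 (0.594, -0.149, 0.074) [ 0.39  1.01 -0.42  1.49  0.53  0.75  1.32]
120.0 (0.655, -0.215, 0.128) [ 0.48  1.07 -0.56  1.11  0.55  1.1   2.01]
120.0 (0.488, -0.414, 0.075) [ 0.97  1.11 -0.75  1.37  0.82  0.98  2.13]
120.0 (0.594, -0.149, 0.074) [ 0.45  1.04 -0.56  1.49  0.68  0.81  1.73]
150.0 (0.655, -0.215, 0.128) [ 0.52  1.09 -0.7   1.11  0.68  1.15  2.46]
150.0 (0.488, -0.414, 0.075) [ 1.    1.14 -0.84  1.37  0.9   1.04  2.61]
150.0 (0.594, -0.149, 0.074) [ 0.5   1.07 -0.68  1.49  0.8   0.88  2.17]
```

View pics/can.png

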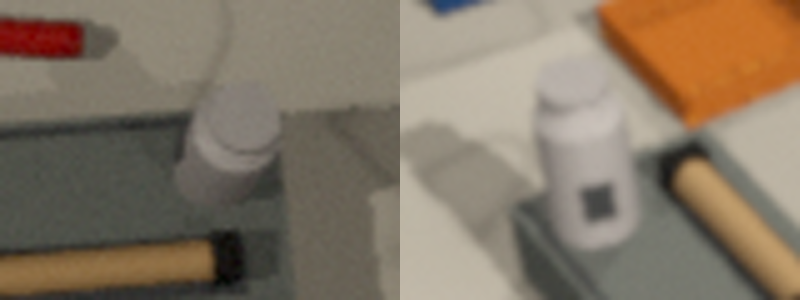

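The crop shows the can upright on the far side of the deck, with a dark label facing the scene camera. The dowel lies beside it in the groove. Both views put the can axis at (0.664, -0.230) with its base on the deck. I'll move the can first.

```bash
cat >> h.py <<'E'
from scipy.spatial.transform import Rotation as Rot
def down(deg):                                   # tool down, fingers closing along this world angle
    f=np.radians((deg+90)%180-90); s,c=np.sin(f),np.cos(f)
    return Rot.from_matrix([[-s,c,0],[c,s,0],[0,0,-1]]).as_quat()[[3,0,1,2]]
def status(t=""):
    print(t,"t",round(robot.current_time(),1),"tcp",np.round(robot.current_tcp_pos(),4),"gap",round(robot.current_finger_gap(),4),
          "F",np.round(robot.current_contact_force(),1),"grip",np.round(robot.current_grasp_force(),1))
def lin(x,y,z,**k): k.setdefault("feed",.25); return robot.move_linear([x,y,z],**k)
LC=np.array([.6222,-.0272]); A=np.radians(3.1); UX=np.array([np.cos(A),np.sin(A)]); UY=np.array([-np.sin(A),np.cos(A)])
def loc(x,y): return LC+x*UX+y*UY               # locker xy -> world xy
def snap(name,n):
    c=viewer.read_camera(n); cv2.imwrite(f"pics/{name}.png",c["img"][:,:,::-1]); return c
E
python3 - <<'E'
from h import *
q=down(0)
robot.set_gripper(.085)
robot.reach([.664,-.231,.26],q); status("above")
lin(.664,-.231,.058+.065,feed=.15); status("down")
robot.set_gripper(.03); status("grip")
lin(.664,-.231,.20); status("lift")
snap("lift","scene")
lin(.489,-.4145,.20); lin(.489,-.4145,.09)
r=lin(.489,-.4145,.066,feed=.04,f_stop=5); status(f"low {r}")
robot.set_gripper(.085); status("rel")
lin(.489,-.4145,.22); status()
E
```

```text
above t 3.6 tcp [ 0.6643 -0.2302  0.26  ] gap 0.0851 F [-0.2  0.3 -1.3] grip 0.0
down t 4.7 tcp [ 0.6644 -0.2312  0.124 ] gap 0.0849 F [-0.3  0.5 -0. ] grip 0.0
grip t 5.0 tcp [ 0.6643 -0.2311  0.1239] gap 0.0546 F [-0.4 -0.4  7.1] grip 63.0
lift t 5.5 tcp [ 0.6639 -0.231   0.2003] gap 0.0544 F [ 0.2  0.5 -3.7] grip 64.5
low True t 7.8 tcp [ 0.4897 -0.4145  0.0696] gap 0.0544 F [2.7 0.2 6. ] grip 66.0
rel t 8.2 tcp [ 0.4888 -0.4142  0.0692] gap 0.085 F [-0.4 -0.1 -0.3] grip 0.0
 t 9.0 tcp [ 0.4888 -0.4143  0.2196] gap 0.0852 F [ 0.4 -0.1 -0. ] grip 0.0
```

```bash
python3 - <<'E'
from h import *
c=top(); P=cloud(c); Z=P[...,2]; q=P[box(P,.4,.6,-.5,-.33)&(Z>.095)]; print("can top",q.mean(0).round(4),len(q), np.percentile(q[:,2],95))
q=down(3.1); g=loc(-.035,-.12); print(g)
robot.set_gripper(.055)
robot.reach([.5945,-.149,.16],q)
lin(.5945,-.149,.078,feed=.1,f_stop=6)
r=lin(.5945,-.149,.0745,feed=.03,f_stop=6); status(f"down {r}")
robot.set_gripper(.015); status("grip")
lin(*robot.current_tcp_pos()[:2],.16,feed=.1); status("lift")
snap("dowel","scene")
E
```

```text
can top [ 0.4752 -0.3909  0.5593] 3093 0.6276725762170766
[ 0.59374067 -0.14891716]
down False t 11.8 tcp [ 0.5945 -0.149   0.0746] gap 0.055 F [ 0.4 -0.1 -0.4] grip 0.0
grip t 12.2 tcp [ 0.5946 -0.149   0.0749] gap 0.0239 F [-2.5  0.2  6.1] grip 58.9
lift t 13.2 tcp [ 0.5943 -0.1489  0.1594] gap 0.0241 F [-0.4 -0.  -1.8] grip 58.9
```

View pics/dowel.png

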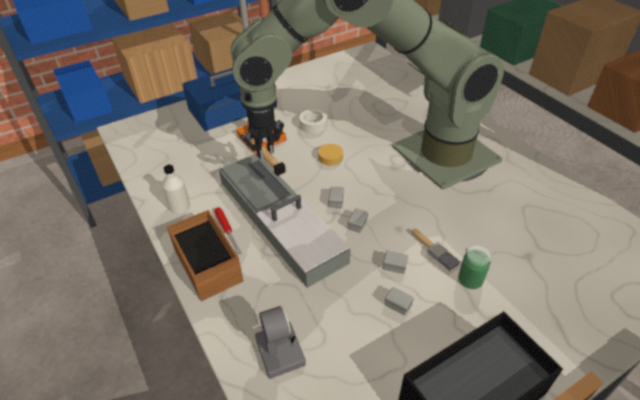

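The dowel hangs in the gripper at (270,160), and the groove is empty. I'll lay it on the bare shelf between the locker and the polish tin.

```bash
python3 - <<'E'
from h import *
x,y=.465,-.165
lin(x,y,.16); lin(x,y,.035,feed=.15); r=lin(x,y,.018,feed=.03,f_stop=4); status(f"low {r}")
robot.set_gripper(.055); lin(x,y,.15,feed=.15)
robot.reach([.45,.15,.35],down(3)); 
for n in("top","scene"):
    c=snap("clr_"+n,n); P=cloud(c); Z=P[...,2]
    s=cv2.cvtColor(c["img"],cv2.COLOR_RGB2HSV)[...,1]
    for t,m in(("dowel",box(P,.42,.51,-.29,-.05)&(Z>.012)),("grip",box(P,.55,.68,-.05,.06)&(Z>.095)&(Z<.12)),("can",box(P,.4,.58,-.5,-.33)&(Z>.095)&(Z<.13)),("pan",box(P,.4,.58,-.5,-.33)&(Z>.02)&(Z<.035)&(s>150))):
        for b in blobs(P,m): print(n,t,len(b),[np.round(v,3) for v in rect(b)],np.percentile(b[:,2],[5,50,95]).round(3))
status()
E
```

```text
low True t 15.4 tcp [ 0.4651 -0.165   0.0219] gap 0.0234 F [-1.   0.2  9.6] grip 60.1
top dowel 467 [array([ 0.464, -0.167]), np.float64(181.434), np.float64(30.563), np.float64(-86.605)] [0.018 0.026 0.033]
top grip 137 [array([0.62 , 0.017]), np.float64(94.482), np.float64(13.598), np.float64(3.173)] [0.104 0.111 0.116]
top can 173 [array([ 0.487, -0.413]), np.float64(42.27), np.float64(41.194), np.float64(89.654)] [0.099 0.113 0.117]
top pan 55 [array([ 0.549, -0.39 ]), np.float64(96.667), np.float64(28.01), np.float64(-68.184)] [0.022 0.028 0.033]
top pan 27 [array([ 0.512, -0.476]), np.float64(54.614), np.float64(4.118), np.float64(1.394)] [0.021 0.026 0.035]
top pan 84 [array([ 0.448, -0.371]), np.float64(120.121), np.float64(59.206), np.float64(44.88)] [0.022 0.028 0.033]
top pan 40 [array([ 0.45 , -0.477]), np.float64(54.597), np.float64(22.086), np.float64(-20.553)] [0.021 0.027 0.032]
scene dowel 396 [array([ 0.465, -0.165]), np.float64(186.929), np.float64(33.8), np.float64(-86.599)] [0.014 0.027 0.033]
scene grip 184 [array([0.619, 0.019]), np.float64(95.732), np.float64(18.497), np.float64(3.268)] [0.099 0.111 0.116]
scene can 125 [array([ 0.49 , -0.415]), np.float64(46.836), np.float64(42.236), np.float64(-82.376)] [0.096 0.113 0.117]
scene pan 166 [array([ 0.489, -0.4  ]), np.float64(133.429), np.float64(111.796), np.float64(3.733)] [0.021 0.027 0.033]
scene pan 74 [array([ 0.541, -0.448]), np.float64(99.539), np.float64(42.838), np.float64(55.981)] [0.021 0.027 0.032]
 t 18.3 tcp [0.4502 0.1491 0.3495] gap 0.055 F [-0.4  0.1  0.4] grip 0.0
```

View pics/clr_scene.png

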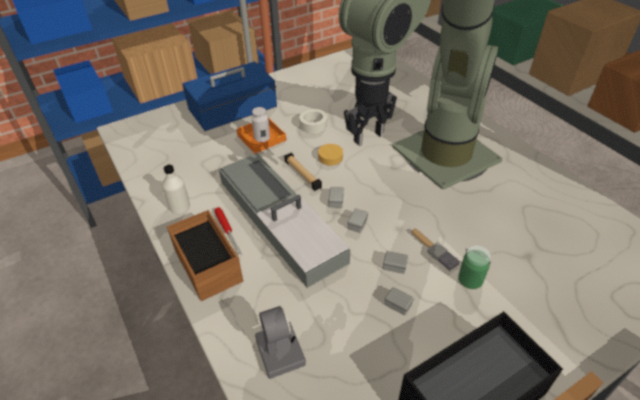

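The can stands upright in the pan at (261,125), the dowel lies on the shelf at (302,171), and the deck is clear. Next I open the cover.

```bash
python3 - <<'E'
from h import *
h=np.array([.6195,.018]); q=down(93.1)
robot.set_gripper(.06)
robot.reach([*h,.22],q); lin(*h,.104,feed=.1,f_stop=6); status("down")
robot.set_gripper(.0); status("grip")
h=robot.current_tcp_pos()[:2]; e=h-.232*UY
print(lin(*e,.104,feed=.1,f_stop=15)); status()
e=h-.252*UY; print(lin(*e,.104,feed=.03,f_stop=12)); status(); print("travel",np.linalg.norm(robot.current_tcp_pos()[:2]-h))
robot.dwell(.2); robot.set_gripper(.06); status("rel"); p=robot.current_tcp_pos(); lin(*p[:2],.25)
robot.reach([.40,-.2,.35],down(3))
for n in("top","scene"):
    c=snap("open_"+n,n); P=cloud(c); Z=P[...,2]
    for t,m in(("grip",box(P,.55,.7,-.3,-.1)&(Z>.095)&(Z<.12)),("cover",box(P,.5,.75,-.3,.3)&(Z>.061)&(Z<.068)),("tin",box(P,.38,.548,-.06,.5)&(Z>.027)&(Z<.045))):
        for b in blobs(P,m): print(n,t,len(b),[np.round(v,3) for v in rect(b)],np.percentile(b[:,2],[5,50,95]).round(3))
    print("binfloor",np.nanmedian(Z[box(P,.58,.63,.05,.15)]))
status()
E
```

```text
down t 20.8 tcp [0.6197 0.018  0.1046] gap 0.0598 F [-0.2  0.2 -0.1] grip 0.0
grip t 21.3 tcp [0.6196 0.018  0.1043] gap 0.0118 F [-1.2  0.6  5.9] grip 58.4
False
 t 23.8 tcp [ 0.6323 -0.2138  0.1043] gap 0.0118 F [ 0.5 -0.4  3.8] grip 58.6
True
 t 24.1 tcp [ 0.6325 -0.216   0.1043] gap 0.0122 F [-1.3  2.4  8.4] grip 59.4
travel 0.23437067783002677
rel t 24.8 tcp [ 0.6323 -0.2162  0.1039] gap 0.0597 F [-0.7 -0.6 -0.1] grip 0.0
top grip 135 [array([ 0.632, -0.216]), np.float64(92.653), np.float64(14.147), np.float64(2.688)] [0.104 0.11  0.116]
top cover 2321 [array([ 0.628, -0.143]), np.float64(253.57), np.float64(140.978), np.float64(-86.772)] [0.061 0.064 0.067]
top tin 246 [array([0.509, 0.391]), np.float64(58.847), np.float64(42.665), np.float64(-65.57)] [0.03  0.035 0.04 ]
top tin 246 [array([0.44 , 0.111]), np.float64(60.425), np.float64(41.398), np.float64(32.935)] [0.031 0.035 0.04 ]
top tin 247 [array([ 0.44 , -0.004]), np.float64(59.745), np.float64(42.299), np.float64(52.889)] [0.03  0.035 0.041]
top tin 254 [array([0.442, 0.29 ]), np.float64(59.909), np.float64(43.117), np
[... 308 characters left out ...]
.067]
scene tin 216 [array([ 0.442, -0.003]), np.float64(64.525), np.float64(41.997), np.float64(56.359)] [0.03  0.036 0.04 ]
scene tin 250 [array([0.441, 0.113]), np.float64(64.283), np.float64(42.994), np.float64(36.91)] [0.029 0.036 0.04 ]
scene tin 61 [array([0.545, 0.165]), np.float64(71.784), np.float64(3.818), np.float64(-88.906)] [0.028 0.037 0.043]
scene tin 315 [array([0.443, 0.293]), np.float64(59.602), np.float64(47.7), np.float64(-47.449)] [0.03  0.036 0.04 ]
scene tin 387 [array([0.511, 0.394]), np.float64(61.541), np.float64(44.919), np.float64(-66.154)] [0.029 0.036 0.039]
binfloor 0.005638836847808637
 t 27.0 tcp [ 0.4003 -0.2     0.3496] gap 0.06 F [-0.3  0.7  0.1] grip 0.0
```

View pics/open_top.png

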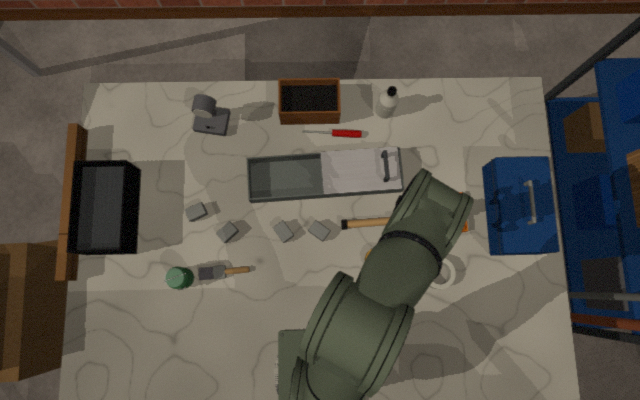

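The top view shows the cover nearly open, with its handle at (386,165). Travel was only 234 mm, so the force stop probably tripped early. I'll re-grip and push to the stop.

```bash
python3 - <<'E'
from h import *
h=np.array([.6323,-.2162]); q=down(93.1)
robot.reach([*h,.22],q); lin(*h,.104,feed=.1,f_stop=6)
robot.set_gripper(.0); status("grip"); h=robot.current_tcp_pos()[:2]
e=h-.014*UY; print(lin(*e,.104,feed=.03,f_stop=22)); status(); print("more",np.linalg.norm(robot.current_tcp_pos()[:2]-h))
robot.set_gripper(.06); status("rel"); p=robot.current_tcp_pos(); lin(*p[:2],.25)
for n in("top","scene"):
    c=viewer.read_camera(n); P=cloud(c); Z=P[...,2]
    for b in blobs(P,box(P,.5,.75,-.3,.3)&(Z>.061)&(Z<.068)): print(n,len(b),[np.round(v,3) for v in rect(b)])
E
```

```text
grip t 30.2 tcp [ 0.6323 -0.216   0.1043] gap 0.0117 F [-2.   2.2  5.3] grip 58.5
True
 t 30.4 tcp [ 0.6324 -0.216   0.1043] gap 0.0119 F [-1.5  3.3  9.1] grip 59.4
more 1.5149206787667065e-05
rel t 30.9 tcp [ 0.6322 -0.2161  0.1037] gap 0.0599 F [-0.2 -0.5 -0.2] grip 0.0
top 91 [array([ 0.673, -0.038]), np.float64(45.651), np.float64(38.212), np.float64(89.233)]
top 39 [array([ 0.579, -0.262]), np.float64(32.167), np.float64(26.885), np.float64(-89.749)]
scene 2188 [array([ 0.628, -0.142]), np.float64(257.755), np.float64(142.266), np.float64(-87.132)]
```

The second push met the stop at once, and the handle is at locker y = -0.189. That matches fully open at about -0.19, so the cover was probably about 5 mm open at the start. Now the tins, looking again before each pick.

```bash
cat >> h.py <<'E'
def tins():
    out=[]
    for n in("top","scene"):
        P=cloud(viewer.read_camera(n)); Z=P[...,2]
        for b in blobs(P,box(P,.36,.545,-.07,.55)&(Z>.028)&(Z<.045),120):
            c,w,h,a=rect(b)
            if not(53<w<70 and 38<h<51): continue
            k=[o for o in out if np.linalg.norm(o[0]-c)<.02]
            if k: k[0][0]=(k[0][0]+c)/2
            else: out.append([c,a,w,h])
    return out
E
cat > tin.py <<'E'
from h import *
import sys
slot=int(sys.argv[1]); lookpose=[.40,-.2,.35]
robot.set_gripper(.085); robot.reach(lookpose,down(3))
T=tins(); print([(t[0].round(4).tolist(),round(t[1],1),round(t[2]),round(t[3])) for t in T])
T.sort(key=lambda t:-t[0][1]); (x,y),a=T[0][:2]; q=down(a)
robot.reach([x,y,.14],q); lin(x,y,.045,feed=.15); r=lin(x,y,.020,feed=.05,f_stop=8); status(f"pick {r}")
robot.set_gripper(.04); status("grip"); lin(x,y,.17)
g=loc(0,.125+[.087,.029,-.029,-.087][slot])
robot.reach([*g,.17],down(3.1)); status("carry"); lin(*g,.05,feed=.15); r=lin(*g,.022,feed=.04,f_stop=5); status(f"low {r}")
robot.set_gripper(.075); lin(*g,.17); status("done")
E
python3 tin.py 0
```

```text
[([0.5099, 0.3927], -65.8, 61, 45), ([0.4395, -0.0037], 53.3, 60, 43), ([0.4418, 0.2912], -47.9, 60, 43), ([0.4402, 0.1122], 34.8, 60, 42)]
pick False t 37.3 tcp [0.51   0.3927 0.02  ] gap 0.0853 F [ 0.5 -0.2 -0. ] grip 0.0
grip t 37.7 tcp [0.5101 0.3929 0.0206] gap 0.059 F [-1.5 -1.8  6. ] grip 65.5
carry t 39.7 tcp [0.6103 0.1853 0.1693] gap 0.0589 F [-0.4  0.3 -0.9] grip 64.5
low True t 41.2 tcp [0.6106 0.1845 0.0252] gap 0.0589 F [0.3 1.5 3.5] grip 65.8
done t 42.3 tcp [0.6105 0.1845 0.1698] gap 0.0748 F [0.2 0.5 0.1] grip 0.0
```

```bash
python3 tin.py 1 && python3 tin.py 2 && python3 tin.py 3; python3 - <<'E'
from h import *
robot.reach([.40,-.2,.35],down(3)); print(tins()); snap("tins_top","top"); c=snap("tins_scene","scene")
P=cloud(c);Z=P[...,2]
for b in blobs(P,box(P,.54,.68,-.02,.22)&(Z>.03)&(Z<.05),100): print(len(b),[np.round(v,3) for v in rect(b)])
E
```

```text
[([0.4396, 0.1114], 33.8, 60, 42), ([0.4403, -0.0031], 52.9, 60, 42), ([0.4423, 0.2914], -47.0, 60, 43)]
pick False t 47.7 tcp [0.4423 0.2913 0.02  ] gap 0.0853 F [ 0.2 -0.4 -0.2] grip 0.0
grip t 48.1 tcp [0.4424 0.2915 0.0205] gap 0.059 F [-1.6 -1.2  7.5] grip 65.2
carry t 49.8 tcp [0.6132 0.1273 0.1689] gap 0.0588 F [-0.1  1.2 -0.7] grip 64.5
low True t 51.4 tcp [0.6135 0.1265 0.0254] gap 0.0587 F [-0.   0.2  8.6] grip 66.1
done t 52.4 tcp [0.6136 0.1266 0.1698] gap 0.0753 F [-0.8  0.6 -0.7] grip 0.0
[([0.4402, -0.003], 52.6, 60, 41), ([0.4265, 0.1429], 35.0, 60, 42)]
pick False t 57.3 tcp [0.4265 0.1429 0.0199] gap 0.0853 F [-0.1 -0.3 -0.4] grip 0.0
grip t 57.6 tcp [0.4266 0.143  0.0205] gap 0.059 F [-0.9 -0.1 10.9] grip 63.7
carry t 59.2 tcp [0.6162 0.069  0.1686] gap 0.0588 F [-0.4  0.1 -1.3] grip 64.6
low True t 60.8 tcp [0.6167 0.0686 0.0254] gap 0.0587 F [0.1 0.2 8.1] grip 66.3
done t 61.8 tcp [0.6168 0.0687 0.1698] gap 0.0751 F [ 0.3 -0.5  0.1] grip 0.0
[([0.4399, -0.0034], 53.8, 60, 42)]
pick False t 66.2 tcp [ 0.4398 -0.0034  0.02  ] gap 0.0852 F [-1.   0.  -0.4] grip 0.0
grip t 66.6 tcp [ 0.44   -0.0034  0.0205] gap 0.059 F [-0.5  0.2  9.9] grip 63.3
carry t 68.1 tcp [0.6192 0.0104 0.1685] gap 0.0595 F [-0.8  0.4 -2.2] grip 64.5
low True t 69.6 tcp [0.6199 0.0107 0.0252] gap 0.0591 F [ 1.  -0.1  2.6] grip 65.6
done t 70.7 tcp [0.6199 0.0108 0.1698] gap 0.0747 F [-0.6 -0.5 -1.1] grip 0.0
[]
212 [array([0.55 , 0.094]), np.float64(224.783), np.float64(5.256), np.float64(-86.873)]
281 [array([0.62 , 0.008]), np.float64(61.773), np.float64(55.894), np.float64(3.25)]
293 [array([0.618, 0.07 ]), np.float64(60.196), np.float64(45.929), np.float64(1.381)]
310 [array([0.614, 0.128]), np.float64(62.213), np.float64(44.812), np.float64(1.923)]
284 [array([0.611, 0.185]), np.float64(61.459), np.float64(43.331), np.float64(1.498)]
```

View pics/tins_scene.png

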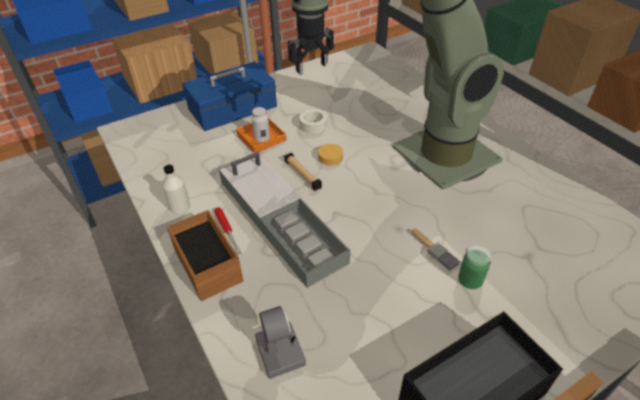

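All four tins lie flat in the bin, in a row from (287,222) to (328,252), and the cover is still open with its handle at (247,163). One tin had been knocked aside between picks, and the fresh look caught it. Now I close the cover.

```bash
python3 - <<'E'
from h import *
h=np.array([.6323,-.2161]); q=down(93.1); robot.set_gripper(.06)
robot.reach([*h,.22],q); lin(*h,.104,feed=.1,f_stop=6)
robot.set_gripper(.0); status("grip"); h=robot.current_tcp_pos()[:2]
e=h+.225*UY; print(lin(*e,.104,feed=.1,f_stop=22)); status()
e=h+.252*UY; print(lin(*e,.104,feed=.03,f_stop=22)); status(); print("travel",(robot.current_tcp_pos()[:2]-h)@UY)
robot.set_gripper(.06); status("rel"); p=robot.current_tcp_pos(); lin(*p[:2],.25)
robot.reach([.40,.25,.35],down(3))
for n in("top","scene"):
    c=viewer.read_camera(n); P=cloud(c); Z=P[...,2]
    for t,m in(("cover",box(P,.5,.75,-.3,.3)&(Z>.061)&(Z<.068)),("grip",box(P,.55,.68,-.05,.08)&(Z>.095)&(Z<.12)),("dowel",box(P,.42,.51,-.29,-.05)&(Z>.012))):
        for b in blobs(P,m): print(n,t,len(b),[np.round(v,4) for v in rect(b)], "loc", np.round([(rect(b)[0]-LC)@UX,(rect(b)[0]-LC)@UY],4))
status()
E
```

```text
grip t 75.7 tcp [ 0.6324 -0.216   0.1043] gap 0.0121 F [-1.7  1.4  5.3] grip 58.5
False
 t 78.0 tcp [0.62   0.0088 0.1043] gap 0.012 F [-3.3 -0.5  8.2] grip 59.0
True
 t 78.7 tcp [0.6191 0.0237 0.1043] gap 0.0118 F [-0.4 -3.   6. ] grip 59.7
travel 0.24006678756929078
rel t 79.2 tcp [0.619  0.0238 0.104 ] gap 0.0599 F [-0.1  0.1 -0. ] grip 0.0
top cover 2401 [array([0.6147, 0.0966]), np.float64(252.7283), np.float64(141.0857), np.float64(-87.0734)] loc [-0.0008  0.1241]
top grip 132 [array([0.619 , 0.0231]), np.float64(94.0055), np.float64(13.7379), np.float64(3.1091)] loc [-0.0004  0.0504]
top dowel 465 [array([ 0.4642, -0.1665]), np.float64(179.7189), np.float64(30.9817), np.float64(-86.5514)] loc [-0.1653 -0.1306]
scene cover 2999 [array([0.6158, 0.0994]), np.float64(253.1184), np.float64(142.3112), np.float64(-86.5409)] loc [0.0005 0.1268]
scene grip 186 [array([0.6196, 0.0257]), np.float64(93.0386), np.float64(15.7234), np.float64(2.1748)] loc [0.0002 0.0529]
scene dowel 395 [array([ 0.4658, -0.1655]), np.float64(183.5006), np.float64(33.4017), np.float64(-86.0774)] loc [-0.1636 -0.1296]
 t 81.3 tcp [0.4006 0.2494 0.3496] gap 0.0605 F [ 0.4 -0.9 -0. ] grip 0.0
```

Travel back was exactly 0.240 m, so the cover is fully shut. Now I return the dowel by the same grip to the pose it came from.

```bash
python3 - <<'E'
from h import *
q=down(3.1); robot.set_gripper(.055); x,y=.465,-.165
robot.reach([x,y,.15],q); lin(x,y,.04,feed=.15); lin(x,y,.0219,feed=.05,f_stop=6); status("down")
robot.set_gripper(.015); status("grip"); lin(x,y,.17,feed=.15)
x,y=.5943,-.149
lin(x,y,.17); lin(x,y,.09,feed=.1); r=lin(x,y,.071,feed=.03,f_stop=4); status(f"low {r}")
robot.set_gripper(.05); lin(x,y,.16,feed=.1); robot.reach([.40,.25,.35],down(3)); robot.dwell(.5)
for n in("top","scene"):
    c=snap("end_"+n,n); P=cloud(c); Z=P[...,2]; s=cv2.cvtColor(c["img"],cv2.COLOR_RGB2HSV)[...,1]
    for t,m in(("dowel",box(P,.57,.62,-.27,-.03)&(Z>.067)),("grip",box(P,.55,.68,-.05,.08)&(Z>.095)&(Z<.12)),("can",box(P,.4,.58,-.5,-.33)&(Z>.095)&(Z<.13))):
        for b in blobs(P,m): print(n,t,len(b),[np.round(v,4) for v in rect(b)], "loc", np.round([(rect(b)[0]-LC)@UX,(rect(b)[0]-LC)@UY],4),np.percentile(b[:,2],[5,50,95]).round(3))
status()
E
```

```text
down t 84.6 tcp [ 0.4649 -0.1651  0.0218] gap 0.0547 F [-0.3  0.3 -0.4] grip 0.0
grip t 85.0 tcp [ 0.4651 -0.165   0.0224] gap 0.0239 F [-1.5  0.2  8.9] grip 58.5
low True t 88.2 tcp [ 0.5943 -0.1489  0.0754] gap 0.0237 F [-2.6  1.1 10.8] grip 60.1
top dowel 484 [array([ 0.5929, -0.1504]), np.float64(179.5545), np.float64(32.1079), np.float64(-87.0098)] loc [-0.0359 -0.1215] [0.071 0.079 0.086]
top grip 134 [array([0.6187, 0.0231]), np.float64(93.195), np.float64(13.6958), np.float64(3.1188)] loc [-0.0008  0.0505] [0.105 0.111 0.116]
top can 168 [array([ 0.4878, -0.4135]), np.float64(42.7151), np.float64(41.1954), np.float64(-53.7952)] loc [-0.1551 -0.3785] [0.107 0.113 0.118]
scene dowel 419 [array([ 0.5953, -0.1486]), np.float64(184.6003), np.float64(32.7272), np.float64(-86.6266)] loc [-0.0334 -0.1198] [0.069 0.08  0.086]
scene grip 185 [array([0.62  , 0.0261]), np.float64(93.234), np.float64(17.1096), np.float64(0.8103)] loc [0.0007 0.0533] [0.099 0.11  0.116]
scene can 125 [array([ 0.4908, -0.411 ]), np.float64(45.0143), np.float64(40.5323), np.float64(19.2044)] loc [-0.152  -0.3762] [0.096 0.113 0.118]
 t 92.0 tcp [0.4  0.25 0.35] gap 0.0502 F [-0.2 -0.6 -0.5] grip 0.0
```

View pics/end_scene.png

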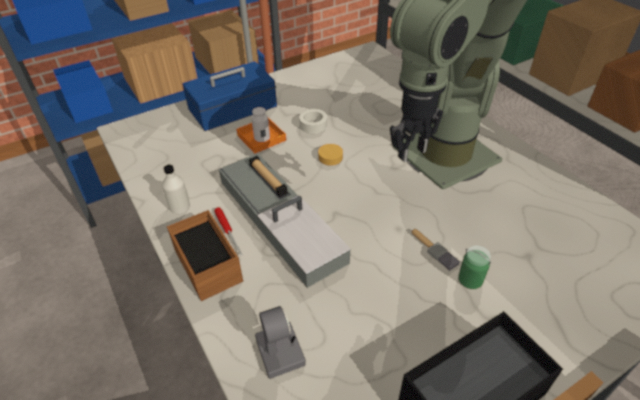

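View pics/end_top.png

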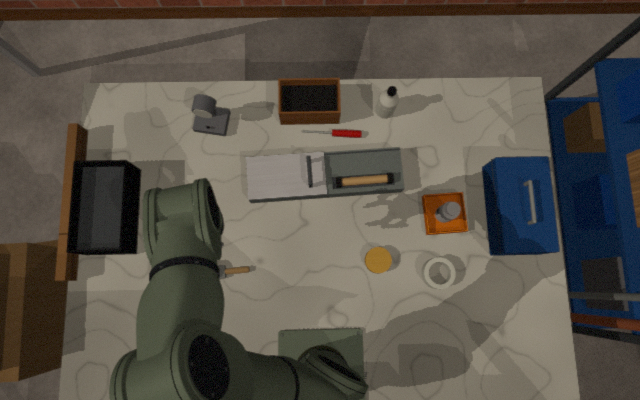

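The scene view shows the cover shut with its handle at (287,205), the dowel back in its groove at (268,176) and the can upright in the pan at (261,125). The top view agrees, and everything else stands where it was.

```bash
python3 -c "
from plant import robot
print(robot.finish_job())"
```

```text
the job is handed in; nothing more can be done
None
```

The job is handed in at about 92 s on the robot's clock: all four tins are in the bin, the cover is fully shut with the dowel back in its groove barring it, the can stands upright in the drip pan, and I touched nothing else on the shelf.

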